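Shift the bench winder into third

ROBOT

A 6-joint arm with a two-finger parallel gripper is mounted at the origin on the work surface. World frame = base frame: x ahead of the robot, y to its left, z up, the work surface at z = 0. Lengths are in m, angles in rad, forces in N, time in s.
With the tool pointing down it reaches from about 0.35 to 1 m from the base axis. Payload 7.1 kg.
Tool frame: the origin (TCP) lies on the centre line of the jaws, within the pads' length; the fingertips stand 8 mm ahead of it and the grasp point (between the pads) lies 11 mm behind it; z points along the fingers, y is the direction in which the jaws open and shut (so a half turn about z gives the same grasp; the last joint's range is limited). The gripper opens to 85 mm and grips with 20 to 120 N. Pads are 22 mm wide; open, the fingers measure 114 mm over their backs; the gripper's body (76 mm by 85 mm) begins 54 mm behind the grasp point. The pads swing forward as they close: fully open they stand 13 mm farther back than shut.
Start: joints at [1.256, 0.423, 1.63, -0, 1.089, -0.019], TCP at [0.182, 0.598, 0.239] pointing down, gripper open.
Joint ranges: [-3, 3], [-0.9, 2.11], [0.09, 2.58], [-1.31, 4.45], [0.11, 2.69], [-2.54, 2.54]. Speed limits (rad/s): [2.39, 2.39, 3.01, 3.14, 3.14, 3.14].

INTERFACE

Orientations are given as a rotation vector (axis times angle).
In Python, from cell import robot gives the robot as it stands.
- The arm moves only by the tool arm_command, never from a script. Its argument "series" is a list of rows, each an object with "translation": the shift along the world's x, y, z scaled (see below), a list of three; "twist": the turn, a rotation vector about the world's x, y, z scaled (see below), a list of three; "jaw": the closure in counts, from 0 (fully open) to 255 (shut). In form: [{"translation": [dx, dy, dz], "twist": [wx, wy, wz], "jaw": jaw}, ...]. A call has 1 to 10 rows; each row shifts and turns the commanded pose from where the row before left it; what a row does not reach is not made up. The controller multiplies each number of a shift by 0.75 m and each number of a turn by pi/2 rad. A row lasts 1/8 s, in which the tool goes at most 62.5 mm and 10.7 degrees, less where a joint would pass 70% of its speed; a pose out of reach is approached as far as the arm can. A call with a number of a shift or a turn outside -1 to 1 is refused whole. A call with a gripper value outside its range is refused whole. The fingers move at their own pace and stop on an object; "force" is the grip in N (left out, the last holds). Time passes only in rows, so rows that do not move let the fingers close. It gives the time, the measured TCP pose, the force and the opening at its end, in the units of the state.
- robot.get_state(): the state, without advancing time (a new reading comes with each control period).
- robot.snapshot(name): name is "scene" or "top"; returns a dict with "img" (384x512x3 uint8, red, green, blue), "range_z" (384x512 float32, m along the optical axis (not along the pixel's ray), 0 where there is no reading), "intrinsics" (3x3 intrinsics, pixels), "R" (3x3) and "t" (3): a world point X has camera coordinates R X + t. Camera axes: x right, y down, z forward; pixel columns grow to the right and rows downward; lengths in m; the calibration is good to about 2 mm. A picture is of the moment at which its call begins.
- robot.finish_job(): hands the job in, once; it reports no verdict.
The state is a dict: "time": time; "q": joint angles; "qvel": joint speeds; "effort": joint torques, N m; "tool_pos": TCP position; "ee_rot": TCP orientation; "wrist_force": force on the tool from outside, world axes, zero at the start; "torque": the same for the moment, N m; "finger_gap": finger opening in m.
Only numpy, scipy, OpenCV 4.12 (cv2) and the standard library are available. Lean on these libraries where they do the work, as an engineer would, in place of code of your own. Each camera call takes 0.05 s, during which the arm holds its last target.

TASK

The reel winder's gear lever has been left somewhere along the left-hand slot of its H gate: push it to the neutral channel, across to the right, then forward until it is fully home in third (the slot with three white dots on an orange patch), and leave it there. Only push it, gently, with the tips or the outside of your fingers: do not grip it, and do not let it go back into fourth on the way. Leave the bottle, meter and screwdriver standing or lying where they are.

Things in the scene. Friction and masses are not known exactly. Their poses are not given: they have to be found in the camera images.
- winder: Bench reel winder, fixed: blue gear housing 146 x 134 mm with a grey gate plate on top. Origin on the bench under the gate's centre; x forward (away from the operator), y left, z up. At its left (y 66 to 222 mm) an empty grey spool on a spindle and a bearing post, up to 153 mm high. Foot plate 12 mm thick, x +-120, y -110 to 250 mm.
- gate (a point): Centre of the H-shaped slot, on the gate plate's top, 119 mm above the bench; axes as the winder's. Left and right slots at y = +17 and -17 mm run along x from -33 to +33 mm, joined by the 16 mm wide neutral channel along y at x = 0; round-ended tongues part them. Dots at the slot ends: one forward left, two back left, three (white on orange) forward right, four back right.
- lever: Gear lever: steel rod of 10 mm diameter with a red ball of 34 mm on top. Origin at the ball's centre, about 205 mm above the bench; z up along the rod. Stays where it is left; about 3 N at the ball moves it, and the gate stops it hard elsewhere. Over 30 N of finger force is not gentle.
- pivot (a point): The point the lever swings about, hidden in the housing: 30 mm above the bench under the gate's centre, 175 mm below the ball's centre when upright. Relative to it the ball's centre goes from x = -52 mm (second, fourth) through 0 (neutral) to +52 mm (first, third), and from y = +35 mm (left) to -35 mm (right), in the winder's axes.
- across (a joint): The lever's sideways angle in rad: -0.2 = left end of the neutral channel, +0.2 = right end. In the right slot it can lie between 0.16 and 0.2.
- fore (a joint): The lever's fore and aft angle in rad: 0 = neutral, +0.3 = fully forward (first or third), -0.3 = fully back (second or fourth). The lever can cross between about -0.035 and +0.035.
- bottle: Clear bottle with a white label and a blue cap, 44 mm diameter, 120 mm high, standing loose on the bench to the right of the winder. Origin at the centre of its underside.
- meter: Small orange test meter with a black screen, 70 x 50 x 45 mm, loose on the bench to the right of the winder. Origin at the centre of its underside.
- driver: Screwdriver with a yellow handle, about 200 mm long, lying loose on the bench to the right of the winder, along its own x, handle to -x.

How it is judged:
By the outcome, as a careful person would: the job done as asked, in the order asked, and still so for the second after the job is handed in, with the robot touching nothing.
It also fails if it takes over 61 s, if anything falls off the work surface, if the arm or the gripper's body presses on something with over 40 N, if the wrist force passes 120 N, or if a joint passes its speed limit or range.

## Working session

There is one attempt and no reset: what is moved stays moved. The work goes in short steps, Python scripts to look and compute and a tool call to move; the robot and the scene stay as the last step left them, time stands still between calls to the robot, and variables do not carry over. Pictures are saved under pics/ and viewed, and the job is handed in when it is done.

Besides the shell and the picture viewer there is one more tool, called after "Call:" as name([rows], argument=value, ...), one row to a line, values as JSON. arm_command: Moves the arm, as the interface text tells. Shifts and turns lie within -1 to 1; 1 stands for 0.75 m of shift or pi/2 rad of turn. Its arguments: {"type":"object","properties":{"series":{"type":"array"},"force":{"type":"number"}},"required":["series"]}

```bash
mkdir -p pics; ls; python3 - <<'E'
from cell import robot
import cv2,numpy as np
print(robot.get_state())
for n in("scene","top"):
    s=robot.snapshot(n);cv2.imwrite(f"pics/{n}0.png",s["img"][...,::-1]);np.savez(f"{n}0.npz",**s)
    print(n,s["intrinsics"].tolist(),s["R"].round(4).tolist(),s["t"])
E
```

```text
pics
{'time': 0.0, 'q': array([ 1.25602109e+00,  4.23831309e-01,  1.63072527e+00,  1.75947141e-06,
        1.08855875e+00, -1.90051859e-02]), 'qvel': array([-6.83504349e-04,  3.39208756e-04,  9.64830098e-05,  1.55136772e-06,
       -7.32323609e-04, -1.24840292e-03]), 'effort': array([ 3.50801120e-04, -5.57393432e+01, -2.81730616e+01, -3.78397874e-05,
        7.46503909e-03, -3.12613535e-07]), 'tool_pos': array([0.1819831 , 0.59735254, 0.23853776]), 'ee_rot': array([-4.62866559e-01, -3.10704917e+00,  2.35797976e-03]), 'wrist_force': array([-0.98253847,  0.46545974, -1.11221101]), 'torque': array([-0.03389607, -0.02820197,  0.04741243]), 'finger_gap': 0.08545263195219377}
scene [[351.05207769830804, 0.0, 255.03983747772205], [0.0, 351.05207769830804, 190.436088144744], [0.0, 0.0, 1.0]] [[-0.7581, 0.6521, 0.0029], [0.5474, 0.6388, -0.5407], [-0.3545, -0.4083, -0.8412]] [ 0.52568954 -0.18563939  0.95616352]
top [[488.70111325678215, 0.0, 249.70743131921142], [0.0, 488.70111325678215, 191.4668213689416], [0.0, 0.0, 1.0]] [[-0.0727, -0.9974, -0.0019], [-0.9728, 0.0713, -0.2203], [0.2199, -0.0142, -0.9754]] [-0.05293036  0.62798658  0.90165123]
```

View pics/scene0.png

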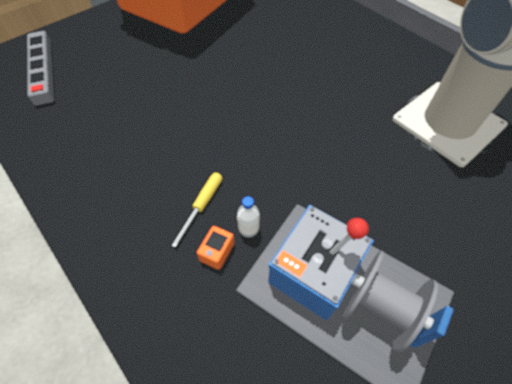

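View pics/top0.png

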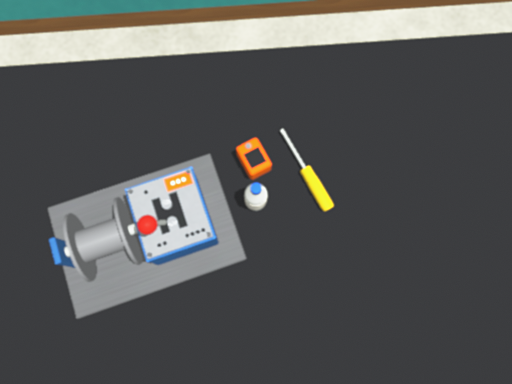

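```bash
cat > h.py <<'E'
import cv2,numpy as np
def ray(s,u,v):
    K,R,t=s["intrinsics"],s["R"],s["t"]
    d=R.T@np.linalg.inv(K)@np.array([u,v,1.]); return -R.T@t,d
def onplane(s,u,v,z):
    o,d=ray(s,u,v); return o+d*(z-o[2])/d[2]
def tri(s1,p1,s2,p2):
    o1,d1=ray(s1,*p1);o2,d2=ray(s2,*p2)
    l=np.linalg.lstsq(np.c_[d1,-d2],o2-o1,rcond=None)[0]
    a=o1+l[0]*d1;b=o2+l[1]*d2; return (a+b)/2,np.linalg.norm(a-b)
def cloud(s):
    K,R,t=s["intrinsics"],s["R"],s["t"];z=s["range_z"]
    v,u=np.mgrid[:384,:512]
    P=np.stack([(u-K[0,2])/K[0,0]*z,(v-K[1,2])/K[1,1]*z,z],-1)
    return (P-t)@R
def blobs(s,lo,hi,amin=15):
    h=cv2.cvtColor(s["img"],cv2.COLOR_RGB2HSV);m=cv2.inRange(h,lo,hi)
    n,l,st,c=cv2.connectedComponentsWithStats(m)
    return [(st[i].tolist(),c[i].round(2).tolist(),l==i) for i in range(1,n) if st[i,4]>=amin]
def circ(mask):
    c=max(cv2.findContours(mask.astype(np.uint8),cv2.RETR_EXTERNAL,cv2.CHAIN_APPROX_NONE)[0],key=len)
    return cv2.minEnclosingCircle(c)
E
cat > a.py <<'E'
from h import *
S={n:dict(np.load(f"{n}0.npz")) for n in("scene","top")}
for n,s in S.items():
    P=cloud(s)
    print(n)
    for nm,lo,hi in(("red",(0,180,90),(4,255,255)),("orange",(6,180,120),(15,255,255)),("blue",(100,150,50),(120,255,255)),("yellow",(22,150,100),(32,255,255))):
        for st,c,m in blobs(s,lo,hi):
            p=P[m&(s["range_z"]>0)]
            print(nm,st,c,np.median(p,0).round(3),p.min(0).round(3),p.max(0).round(3), circ(m) if nm=="red" else "")
    m=(abs(P[...,2]-.119)<.004)&(s["range_z"]>0)
    h=cv2.cvtColor(s["img"],cv2.COLOR_RGB2HSV)
    k,l,st,c=cv2.connectedComponentsWithStats(m.astype(np.uint8));i=1+np.argmax(st[1:,4])
    q=P[l==i]; print("plate z",np.median(q[:,2]),cv2.minAreaRect(q[:,:2].astype(np.float32)*1000))
E
python3 a.py
python3 - <<'E'
import cv2
a=cv2.imread('pics/top0.png')[150:290,100:240];cv2.imwrite('pics/t0z.png',cv2.resize(a,None,fx=4,fy=4,interpolation=2))
a=cv2.imread('pics/scene0.png')[190:330,240:390];cv2.imwrite('pics/s0z.png',cv2.resize(a,None,fx=4,fy=4,interpolation=2))
E
```

```text
scene
red [33, 86, 9, 5, 19] [36.84, 88.21] [ 0.799 -0.793  0.045] [ 0.788 -0.8    0.043] [ 0.809 -0.787  0.049] ((37.0, 88.5), 4.272101879119873)
red [348, 222, 20, 16, 128] [355.91, 231.26] [0.562 0.088 0.208] [0.546 0.068 0.2  ] [0.568 0.097 0.215] ((357.3461608886719, 227.8076934814453), 10.168061256408691)
orange [118, 0, 107, 33, 2056] [171.57, 11.15] [ 0.336 -0.826  0.05 ] [ 0.103 -1.057  0.003] [ 0.411 -0.783  0.12 ] 
orange [198, 237, 35, 32, 282] [217.46, 256.38] [ 0.724 -0.089  0.03 ] [ 0.672 -0.117 -0.002] [ 0.746 -0.074  0.046] 
blue [242, 196, 12, 12, 109] [247.55, 201.33] [ 0.62  -0.107  0.12 ] [ 0.561 -0.177 -0.002] [ 0.631 -0.097  0.123] 
blue [270, 266, 66, 53, 841] [300.73, 292.17] [0.654 0.08  0.078] [0.637 0.015 0.021] [0.672 0.138 0.115] 
blue [412, 308, 36, 39, 346] [431.84, 328.67] [0.546 0.265 0.106] [0.51  0.255 0.018] [0.553 0.276 0.131] 
yellow [199, 177, 23, 35, 125] [209.97, 194.94] [ 0.636 -0.224  0.018] [ 0.588 -0.247 -0.001] [ 0.677 -0.206  0.025] 
plate z 0.11919846820828071 ((584.6217041015625, 57.75030517578125), (139.70074462890625, 130.0023803710
[... 175 characters left out ...]
5600586)
orange [236, 138, 36, 41, 390] [253.35, 160.42] [ 0.693 -0.111  0.041] [ 0.663 -0.15  -0.004] [ 0.757 -0.076  0.05 ] 
blue [146, 175, 71, 89, 522] [186.68, 244.04] [0.516 0.025 0.092] [ 0.496 -0.027  0.038] [0.652 0.102 0.118] 
blue [251, 182, 10, 12, 87] [255.54, 187.47] [ 0.617 -0.11   0.12 ] [ 0.608 -0.121 -0.002] [ 0.658 -0.101  0.123] 
blue [49, 237, 23, 29, 342] [58.44, 251.68] [0.523 0.261 0.127] [0.502 0.252 0.073] [0.551 0.275 0.135] 
yellow [300, 165, 34, 46, 644] [316.77, 188.41] [ 0.63  -0.24   0.023] [ 0.583 -0.274 -0.004] [ 0.688 -0.209  0.03 ] 
plate z 0.11935278418602933 ((581.864501953125, 55.4155387878418), (144.4120635986328, 133.748779296875), 14.756650924682617)
```

View pics/t0z.png

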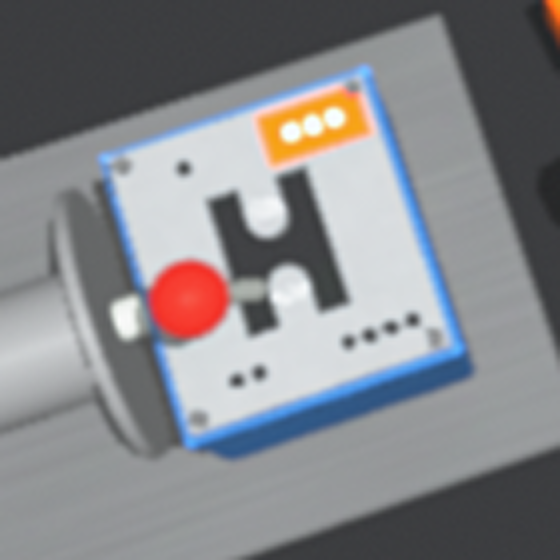

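View pics/s0z.png

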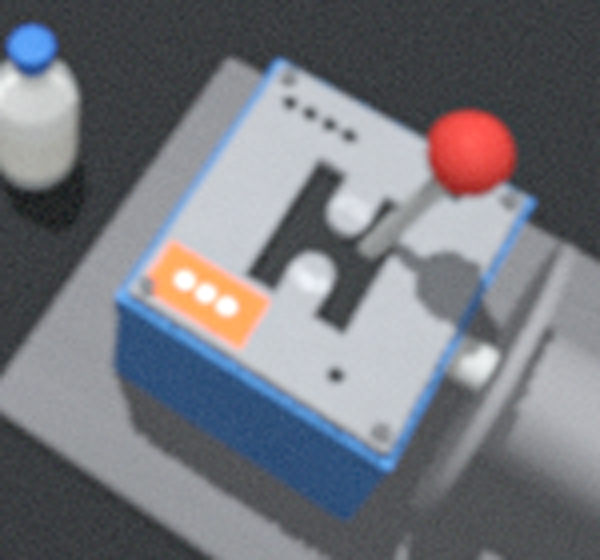

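```bash
cat >> a.py <<'E'
print("----")
B,e=tri(S["scene"],(357.35,229.3),S["top"],(146.83,224.5));print("ball",B,e)
for s in S.values():
  for st,c,m in blobs(s,(0,130,90),(6,255,255)): 
    if st[4]>100: print("ball mask",st,c,circ(m))
W=np.array([.583,.0565]);a=np.deg2rad(15);R=np.array([[np.cos(a),-np.sin(a)],[np.sin(a),np.cos(a)]])
print("ball in winder",R.T@(B[:2]-W)*1000)
# points measured: slot ends & patch corners from zooms
t=lambda x,y:(x/4+100-.375,y/4+150-.375); sc=lambda x,y:(x/4+240-.375,y/4+190-.375)
for nm,s,f,pts in(("top",S["top"],t,dict(L1=(223,197),L2=(263,330),R3=(292,172),R4=(334,305),FL=(101,158),FR=(370,68),BR=(466,355),BL=(190,447))),
  ("scene",S["scene"],sc,dict(L1=(333,324),R3=(263,280),R4=(327,166),FL=(390,467),FR=(120,296),BR=(280,60),BL=(536,203)))):
  q={k:onplane(s,*f(*p),.119)[:2] for k,p in pts.items()}
  for k in q: print(nm,k,q[k].round(4),(R.T@(q[k]-W)*1000).round(1))
  c=np.mean([q[k] for k in("FL","FR","BR","BL")],0);d=q["FL"]+q["FR"]-q["BL"]-q["BR"];print("centre",c,"yaw",np.rad2deg(np.arctan2(d[1],d[0])))
E
python3 a.py|sed -n '/----/,$p'
```

```text
----
ball [0.54932702 0.08248383 0.19515984] 0.0012988920778919952
ball mask [347, 217, 22, 22, 353] [357.33, 227.26] ((357.26922607421875, 227.03846740722656), 11.438773155212402)
ball mask [138, 215, 19, 19, 272] [147.08, 224.36] ((147.10317993164062, 224.59524536132812), 9.595890045166016)
ball in winder [-25.80049414  33.81366242]
top L1 [0.6101 0.08  ] [32.3 15.7]
top L2 [0.5459 0.0634] [-34.1  16.3]
top R3 [0.6198 0.0472] [ 33.1 -18.5]
top R4 [0.5551 0.0302] [-33.7 -18.2]
top FL [0.6332 0.1369] [69.3 64.7]
top FR [0.6679 0.0082] [ 69.5 -68.7]
top BR [ 0.5274 -0.0296] [-76.  -68.8]
top BL [0.4945 0.0986] [-74.6  63.5]
centre [0.58075029 0.05351094] yaw 15.245613757385886
scene L1 [0.6116 0.0837] [34.7 18.8]
scene R3 [0.6203 0.0498] [ 34.3 -16.1]
scene R4 [0.5586 0.0299] [-30.5 -19.4]
scene FL [0.6382 0.1405] [75.  66.9]
scene FR [0.6728 0.0145] [ 75.9 -63.8]
scene BR [ 0.5346 -0.0239] [-67.6 -65.2]
scene BL [0.5002 0.1044] [-67.6  67.7]
centre [0.58644609 0.05885647] yaw 15.10006283916788
```

Call:
arm_command([
  {"translation":[0,0,0.03],"twist":[0,0,0.089],"jaw":255},
  {"translation":[0,0,0.03],"twist":[0,0,0.089],"jaw":255},
  {"translation":[0,0,0.02],"twist":[0,0,0.089],"jaw":255},
  {"translation":[0,0,0],"twist":[0,0,0.089],"jaw":255},
  {"translation":[0,0,0],"twist":[0,0,0],"jaw":255},
], force=40)

```text
time: 0.72
tool_pos: [0.1821, 0.5976, 0.2991]
ee_rot: [0.411, -3.114, 0.001]
wrist_force: [0.3, 0.6, 0.9]
finger_gap: -0.0001
```

Call:
arm_command([
  {"translation":[0.03,-0.05,0],"twist":[0,0,0],"jaw":255},
  {"translation":[0.035,-0.056,0],"twist":[0,0,0],"jaw":255},
  {"translation":[0.035,-0.056,0],"twist":[0,0,0],"jaw":255},
  {"translation":[0.035,-0.056,0],"twist":[0,0,0],"jaw":255},
  {"translation":[0.035,-0.056,0],"twist":[0,0,0],"jaw":255},
  {"translation":[0.035,-0.056,0],"twist":[0,0,0],"jaw":255},
  {"translation":[0.035,-0.056,0],"twist":[0,0,0],"jaw":255},
  {"translation":[0.035,-0.056,0],"twist":[0,0,0],"jaw":255},
  {"translation":[0.035,-0.056,0],"twist":[0,0,0],"jaw":255},
  {"translation":[0,0,0],"twist":[0,0,0],"jaw":255},
])

```text
time: 1.98
tool_pos: [0.4157, 0.2219, 0.2989]
ee_rot: [0.401, -3.115, 0.001]
wrist_force: [-0.5, -0.0, 0.3]
finger_gap: -0.0001
```

Call:
arm_command([
  {"translation":[0.031,-0.05,0],"twist":[0,0,0],"jaw":255},
  {"translation":[0.031,-0.05,0],"twist":[0,0,0],"jaw":255},
  {"translation":[0.031,-0.05,0],"twist":[0,0,0],"jaw":255},
  {"translation":[0.03,-0.05,0],"twist":[0,0,0],"jaw":255},
  {"translation":[0,0,0],"twist":[0,0,0],"jaw":255},
  {"translation":[0,0,0],"twist":[0,0,0],"jaw":255},
])

```text
time: 2.72
tool_pos: [0.5063, 0.0751, 0.2989]
ee_rot: [0.41, -3.113, -0.001]
wrist_force: [0.7, 0.9, 0.6]
finger_gap: -0.0
```

```bash
cat > look.py <<'E'
import sys
from cell import robot
from h import *
k=sys.argv[1]
W=np.array([.583,.056]);a=np.deg2rad(15.1);R=np.array([[np.cos(a),-np.sin(a)],[np.sin(a),np.cos(a)]])
st=robot.get_state();print("t",st["time"],"tcp",st["tool_pos"].round(4),"winder",(R.T@(st["tool_pos"][:2]-W)*1000).round(1),"F",st["wrist_force"].round(1),st["ee_rot"].round(3))
c={};S={}
for n,(x,y,w,h) in dict(scene=(240,150,160,180),top=(90,140,160,150)).items():
    s=robot.snapshot(n);S[n]=s
    g=cv2.resize(s["img"][y:y+h,x:x+w,::-1],None,fx=2.5,fy=2.5,interpolation=2)
    cv2.imwrite(f"pics/{k}_{n}.png",g)
    b=[q for q in blobs(s,(0,130,90),(6,255,255),30) if x<q[1][0]<x+w and y<q[1][1]<y+h]
    if b:
        m=max(b,key=lambda q:q[0][4])[2];(u,r)=circ(m);c[n]=u;print(n,u,r,m.sum(), "onplane .2",(R.T@(onplane(s,*u,.203)[:2]-W)*1000).round(1))
g=[cv2.imread(f"pics/{k}_{n}.png") for n in("scene","top")]
g=[cv2.copyMakeBorder(i,0,450-i.shape[0],0,0,0) for i in g];cv2.imwrite(f"pics/{k}.png",np.hstack(g))
if len(c)==2:
    B,e=tri(S["scene"],c["scene"],S["top"],c["top"]);print("ball",B.round(4),"err",round(e,4),"winder",(R.T@(B[:2]-W)*1000).round(1))
E
python3 look.py v1
```

```text
t 2.725 tcp [0.5063 0.0751 0.2989] winder [-69.1  38.4] F [0.7 0.9 0.6] [ 4.100e-01 -3.113e+00 -1.000e-03]
scene (357.1363525390625, 226.9545440673828) 11.282548904418945 335 onplane .2 [-24.7  33. ]
```

View pics/v1.png

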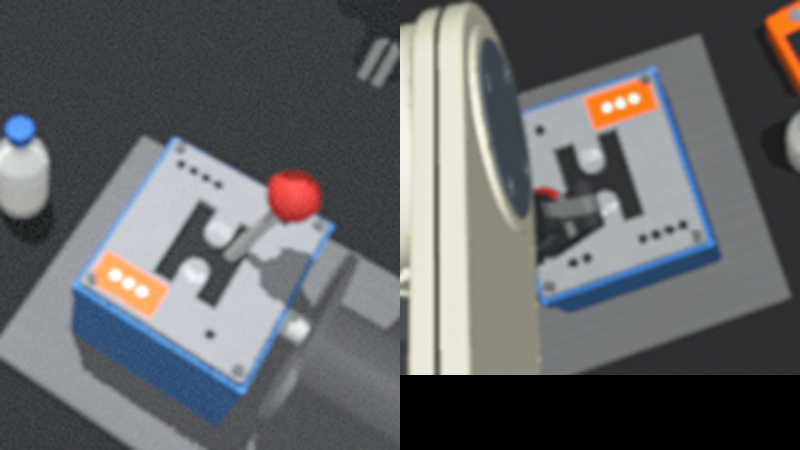

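```bash
python3 - <<'E'
from cell import robot
from h import *
s=robot.snapshot("scene");cv2.imwrite("pics/s2.png",s["img"][...,::-1])
for p in([.5063,.0751,.291],):
    c=s["R"]@np.array(p)+s["t"];print((s["intrinsics"]@c/c[2]))
E
```

```text
[389.29202376 177.90148922   1.        ]
```

View pics/s2.png

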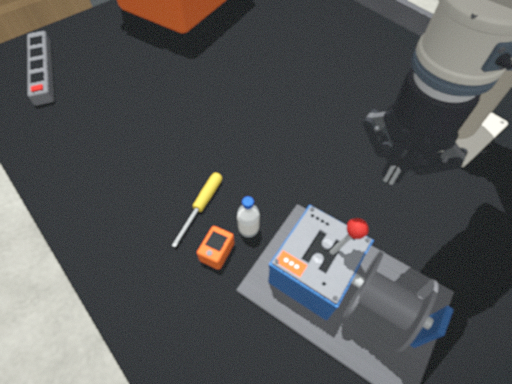

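Call:
arm_command([
  {"translation":[0.001,-0.004,-0.048],"twist":[0,0,0],"jaw":255},
  {"translation":[0,0,-0.048],"twist":[0,0,0],"jaw":255},
  {"translation":[0,0,-0.048],"twist":[0,0,0],"jaw":255},
  {"translation":[0,0,0],"twist":[0,0,0],"jaw":255},
  {"translation":[0,0,0],"twist":[0,0,0],"jaw":255},
])

```text
time: 3.5
tool_pos: [0.5083, 0.0719, 0.1925]
ee_rot: [-0.413, 3.113, 0.0]
wrist_force: [-0.5, -0.1, 0.2]
finger_gap: -0.0
```

```bash
python3 look.py v2
```

```text
t 3.5 tcp [0.5083 0.0719 0.1925] winder [-68.   34.8] F [-0.5 -0.1  0.2] [-0.413  3.113  0.   ]
scene (357.26922607421875, 227.03846740722656) 11.438773155212402 344 onplane .2 [-24.7  33.2]
```

View pics/v2.png

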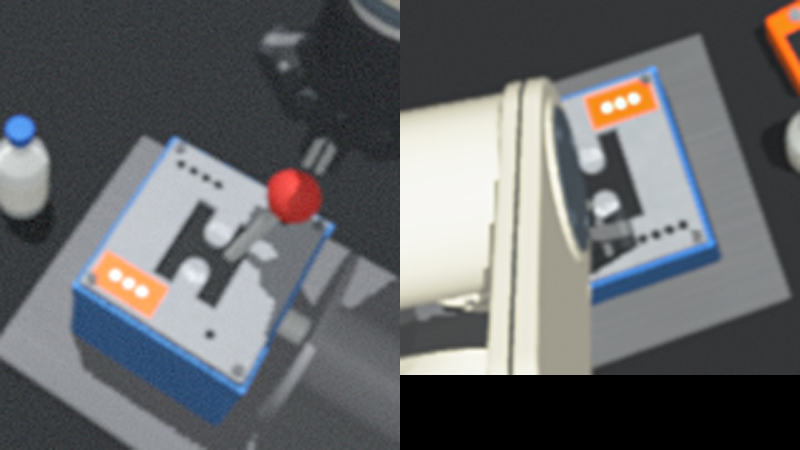

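Call:
arm_command([
  {"translation":[0.0129,0.0035,0],"twist":[0,0,0],"jaw":255},
  {"translation":[0.0064,0.0017,0],"twist":[0,0,0],"jaw":255},
  {"translation":[0.0064,0.0017,0],"twist":[0,0,0],"jaw":255},
  {"translation":[0.0064,0.0017,0],"twist":[0,0,0],"jaw":255},
  {"translation":[0.0064,0.0017,0],"twist":[0,0,0],"jaw":255},
  {"translation":[0.0064,0.0017,0],"twist":[0,0,0],"jaw":255},
  {"translation":[0,0,0],"twist":[0,0,0],"jaw":255},
])

```text
time: 4.47
tool_pos: [0.5417, 0.0805, 0.1912]
ee_rot: [-0.413, 3.114, -0.0]
wrist_force: [-3.4, -0.7, 1.7]
finger_gap: 0.0001
```

```bash
python3 look.py v3
```

```text
t 4.475 tcp [0.5417 0.0805 0.1912] winder [-33.5  34.4] F [-3.4 -0.7  1.7] [-0.413  3.114 -0.   ]
scene (353.1961364746094, 236.4226531982422) 10.755359649658203 306 onplane .2 [-6.2 35. ]
```

View pics/v3.png

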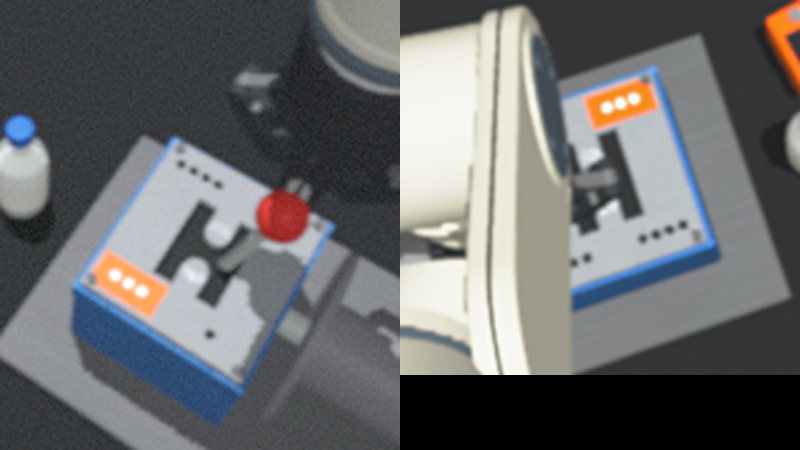

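Call:
arm_command([
  {"translation":[0.004,0.001,0],"twist":[0,0,0],"jaw":255},
  {"translation":[0.004,0.001,0],"twist":[0,0,0],"jaw":255},
  {"translation":[0,0,0],"twist":[0,0,0],"jaw":255},
  {"translation":[0,0,0],"twist":[0,0,0],"jaw":255},
])

```text
time: 5.08
tool_pos: [0.5474, 0.0819, 0.1913]
ee_rot: [-0.413, 3.114, -0.0]
wrist_force: [-2.5, -0.1, 2.3]
finger_gap: 0.0
```

```bash
python3 look.py v4
```

```text
t 5.075 tcp [0.5474 0.0819 0.1913] winder [-27.6  34.2] F [-2.5 -0.1  2.3] [-0.413  3.114 -0.   ]
scene (351.0, 238.5) 10.965956687927246 315 onplane .2 [-1.  33.7]
```

Call:
arm_command([
  {"translation":[-0.0257,-0.007,0],"twist":[0,0,0],"jaw":255},
  {"translation":[0,0,0],"twist":[0,0,0],"jaw":255},
  {"translation":[-0.008,0.0296,0],"twist":[0,0,0],"jaw":255},
  {"translation":[-0.008,0.0296,0],"twist":[0,0,0],"jaw":255},
  {"translation":[0,0,0],"twist":[0,0,0],"jaw":255},
  {"translation":[0.0307,0.0083,0],"twist":[0,0,0],"jaw":255},
  {"translation":[0.0307,0.0083,0],"twist":[0,0,0],"jaw":255},
  {"translation":[0,0,0],"twist":[0,0,0],"jaw":255},
  {"translation":[0,0,0],"twist":[0,0,0],"jaw":255},
])

```text
time: 6.3
tool_pos: [0.5617, 0.1329, 0.191]
ee_rot: [0.412, -3.114, 0.0]
wrist_force: [-0.5, 0.5, -0.1]
finger_gap: -0.0
```

```bash
python3 look.py v5
```

```text
t 6.3 tcp [0.5617 0.1329 0.191 ] winder [-0.6 79.8] F [-0.5  0.5 -0.1] [ 0.412 -3.114  0.   ]
scene (351.0, 239.25) 10.680105209350586 292 onplane .2 [ 0.2 34.3]
top (142.46807861328125, 211.2925567626953) 9.45022201538086 203 onplane .2 [-3.1 33. ]
ball [0.5721 0.0882 0.1988] err 0.0006 winder [-2.1 34. ]
```

View pics/v5.png

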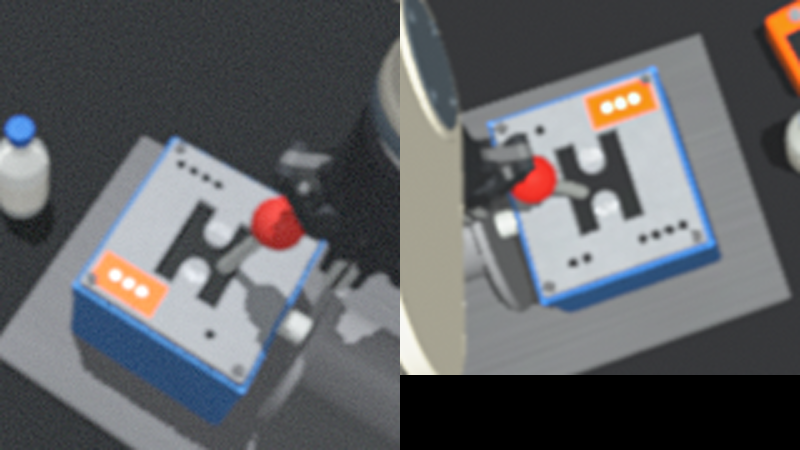

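Call:
arm_command([
  {"translation":[0.0035,-0.0129,0],"twist":[0,0,0],"jaw":255},
  {"translation":[0.0017,-0.0064,0],"twist":[0,0,0],"jaw":255},
  {"translation":[0.0017,-0.0064,0],"twist":[0,0,0],"jaw":255},
  {"translation":[0.0017,-0.0064,0],"twist":[0,0,0],"jaw":255},
  {"translation":[0,0,0],"twist":[0,0,0],"jaw":255},
])

```text
time: 7.02
tool_pos: [0.5688, 0.1092, 0.1915]
ee_rot: [-0.412, 3.114, 0.0]
wrist_force: [-0.8, 2.1, 2.1]
finger_gap: -0.0003
```

```bash
python3 look.py v6
```

```text
t 7.025 tcp [0.5688 0.1092 0.1915] winder [ 0.1 55. ] F [-0.8  2.1  2.1] [-0.412  3.114  0.   ]
scene (346.7069091796875, 236.70689392089844) 10.410601615905762 206 onplane .2 [-0.  26.8]
top (147.5, 210.5) 10.511998176574707 152 onplane .2 [-4.6 24.6]
ball [0.5731 0.0803 0.1969] err 0.0013 winder [-3.2 26.1]
```

Call:
arm_command([
  {"translation":[0.0017,-0.0064,0],"twist":[0,0,0],"jaw":255},
  {"translation":[0.0017,-0.0064,0],"twist":[0,0,0],"jaw":255},
  {"translation":[0.0017,-0.0064,0],"twist":[0,0,0],"jaw":255},
  {"translation":[0.0017,-0.0064,0],"twist":[0,0,0],"jaw":255},
  {"translation":[0,0,0],"twist":[0,0,0],"jaw":255},
])

```text
time: 7.75
tool_pos: [0.5737, 0.0896, 0.1913]
ee_rot: [0.412, -3.114, 0.0]
wrist_force: [0.0, 1.4, 1.3]
finger_gap: -0.0001
```

```bash
python3 look.py v7
```

```text
t 7.75 tcp [0.5737 0.0896 0.1913] winder [-0.2 34.9] F [0.  1.4 1.3] [ 0.412 -3.114  0.   ]
scene (335.0, 229.5) 10.30786418914795 181 onplane .2 [-0.9  6. ]
top (158.5, 207.0) 9.013978004455566 137 onplane .2 [-5.   5.2]
ball [0.5779 0.0606 0.1979] err 0.0002 winder [-3.7  5.7]
```

View pics/v7.png

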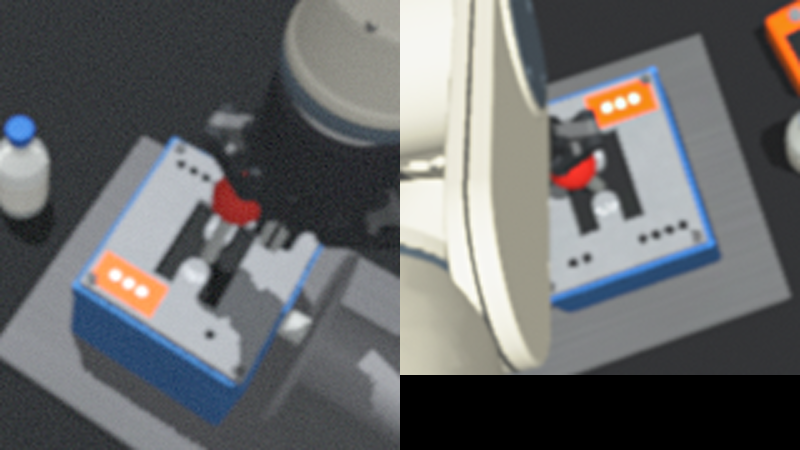

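Call:
arm_command([
  {"translation":[0.0017,-0.0064,0],"twist":[0,0,0],"jaw":255},
  {"translation":[0.0017,-0.0064,0],"twist":[0,0,0],"jaw":255},
  {"translation":[0.0017,-0.0064,0],"twist":[0,0,0],"jaw":255},
  {"translation":[0.0017,-0.0064,0],"twist":[0,0,0],"jaw":255},
  {"translation":[0.0017,-0.0064,0],"twist":[0,0,0],"jaw":255},
  {"translation":[0.0017,-0.0064,0],"twist":[0,0,0],"jaw":255},
  {"translation":[0,0,0],"twist":[0,0,0],"jaw":255},
])

```text
time: 8.72
tool_pos: [0.5813, 0.0609, 0.1912]
ee_rot: [0.412, -3.114, 0.0]
wrist_force: [-0.2, 1.3, 0.4]
finger_gap: 0.0001
```

```bash
python3 look.py v8
```

```text
t 8.725 tcp [0.5813 0.0609 0.1912] winder [-0.3  5.2] F [-0.2  1.3  0.4] [ 0.412 -3.114  0.   ]
scene (318.39654541015625, 219.98275756835938) 9.635830879211426 182 onplane .2 [ -1.1 -23.8]
top (178.0, 203.0) 7.810349941253662 104 onplane .2 [ -9.3 -28.1]
ball [0.5832 0.0289 0.192 ] err 0.0021 winder [ -6.9 -26.2]
```

View pics/v8.png

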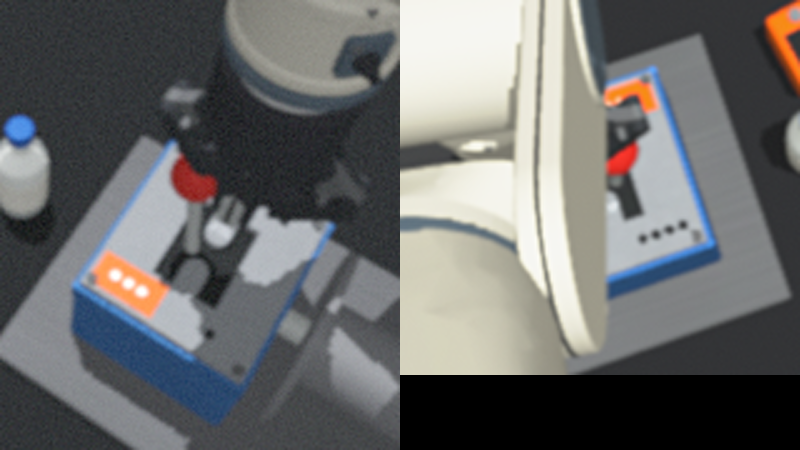

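Call:
arm_command([
  {"translation":[0.001,-0.0039,0],"twist":[0,0,0],"jaw":255},
  {"translation":[0.001,-0.0039,0],"twist":[0,0,0],"jaw":255},
  {"translation":[0,0,0],"twist":[0,0,0],"jaw":255},
])

```text
time: 9.2
tool_pos: [0.5827, 0.0554, 0.1911]
ee_rot: [0.412, -3.114, -0.0]
wrist_force: [-0.2, 1.7, -0.3]
finger_gap: -0.0001
```

```bash
python3 look.py v9
```

```text
t 9.2 tcp [0.5827 0.0554 0.1911] winder [-0.5 -0.5] F [-0.2  1.7 -0.3] [ 0.412 -3.114 -0.   ]
scene (315.3037414550781, 219.18223571777344) 9.556344032287598 172 onplane .2 [  0.5 -28.6]
top (182.0, 202.0) 7.211202621459961 89 onplane .2 [ -9.9 -35.1]
ball [0.5847 0.023  0.1888] err 0.0036 winder [ -6.9 -32.3]
```

Call:
arm_command([
  {"translation":[0.0007,-0.0026,0],"twist":[0,0,0],"jaw":255},
  {"translation":[0,0,0],"twist":[0,0,0],"jaw":255},
])

```text
time: 9.55
tool_pos: [0.5832, 0.0535, 0.1913]
ee_rot: [0.412, -3.114, -0.0]
wrist_force: [0.0, 2.3, -2.4]
finger_gap: 0.0002
```

Call:
arm_command([
  {"translation":[-0.0049,0.018,0],"twist":[0,0,0],"jaw":255},
  {"translation":[0,0,0],"twist":[0,0,0],"jaw":255},
  {"translation":[-0.0386,-0.0104,0],"twist":[0,0,0],"jaw":255},
  {"translation":[-0.0386,-0.0104,0],"twist":[0,0,0],"jaw":255},
  {"translation":[0,0,0],"twist":[0,0,0],"jaw":255},
  {"translation":[0.0078,-0.0287,0],"twist":[0,0,0],"jaw":255},
  {"translation":[0.0078,-0.0287,0],"twist":[0,0,0],"jaw":255},
  {"translation":[0,0,0],"twist":[0,0,0],"jaw":255},
  {"translation":[0,0,0],"twist":[0,0,0],"jaw":255},
])

```text
time: 10.68
tool_pos: [0.5338, 0.0088, 0.1914]
ee_rot: [-0.412, 3.114, 0.0]
wrist_force: [-0.7, -0.7, -0.4]
finger_gap: -0.0001
```

```bash
python3 look.py v10
```

```text
t 10.675 tcp [0.5338 0.0088 0.1914] winder [-59.8 -32.8] F [-0.7 -0.7 -0.4] [-0.412  3.114  0.   ]
scene (314.04693603515625, 217.70408630371094) 10.143558502197266 279 onplane .2 [ -0.8 -31.6]
```

View pics/v10.png

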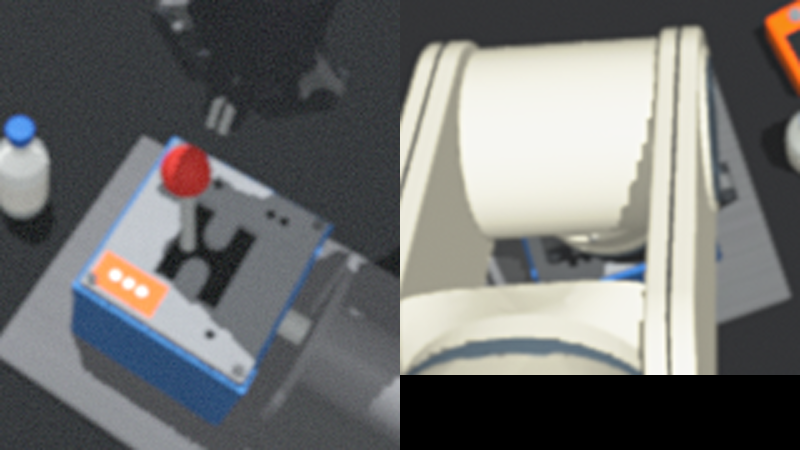

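Call:
arm_command([
  {"translation":[0.0322,0.0087,0],"twist":[0,0,0],"jaw":255},
  {"translation":[0.0064,0.0017,0],"twist":[0,0,0],"jaw":255},
  {"translation":[0.0064,0.0017,0],"twist":[0,0,0],"jaw":255},
  {"translation":[0.0064,0.0017,0],"twist":[0,0,0],"jaw":255},
  {"translation":[0.0064,0.0018,0],"twist":[0,0,0],"jaw":255},
  {"translation":[0,0,0],"twist":[0,0,0],"jaw":255},
])

```text
time: 11.52
tool_pos: [0.5769, 0.0202, 0.1913]
ee_rot: [0.412, -3.114, -0.0]
wrist_force: [-2.7, -0.5, 1.4]
finger_gap: -0.0002
```

```bash
python3 look.py v11
```

```text
t 11.525 tcp [0.5769 0.0202 0.1913] winder [-15.3 -33. ] F [-2.7 -0.5  1.4] [ 0.412 -3.114 -0.   ]
scene (311.02777099609375, 223.67129516601562) 10.115528106689453 280 onplane .2 [ 11.4 -30.4]
```

View pics/v11.png

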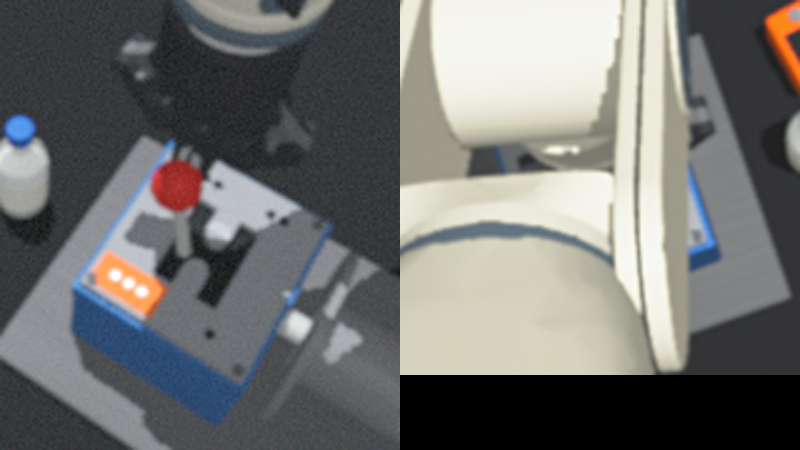

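Call:
arm_command([
  {"translation":[0.0064,0.0017,0],"twist":[0,0,0],"jaw":255},
  {"translation":[0.0064,0.0017,0],"twist":[0,0,0],"jaw":255},
  {"translation":[0.0064,0.0017,0],"twist":[0,0,0],"jaw":255},
  {"translation":[0.0064,0.0018,0],"twist":[0,0,0],"jaw":255},
  {"translation":[0.0064,0.0017,0],"twist":[0,0,0],"jaw":255},
  {"translation":[0.0064,0.0018,0],"twist":[0,0,0],"jaw":255},
  {"translation":[0,0,0],"twist":[0,0,0],"jaw":255},
])

```text
time: 12.5
tool_pos: [0.6059, 0.028, 0.1911]
ee_rot: [0.413, -3.114, 0.0]
wrist_force: [-2.2, -0.5, -1.8]
finger_gap: 0.0001
```

```bash
python3 look.py v12
```

```text
t 12.5 tcp [0.6059 0.028  0.1911] winder [ 14.8 -33. ] F [-2.2 -0.5 -1.8] [ 0.413 -3.114  0.   ]
scene (301.5885009765625, 239.74778747558594) 10.327621459960938 305 onplane .2 [ 44.2 -28.7]
```

View pics/v12.png

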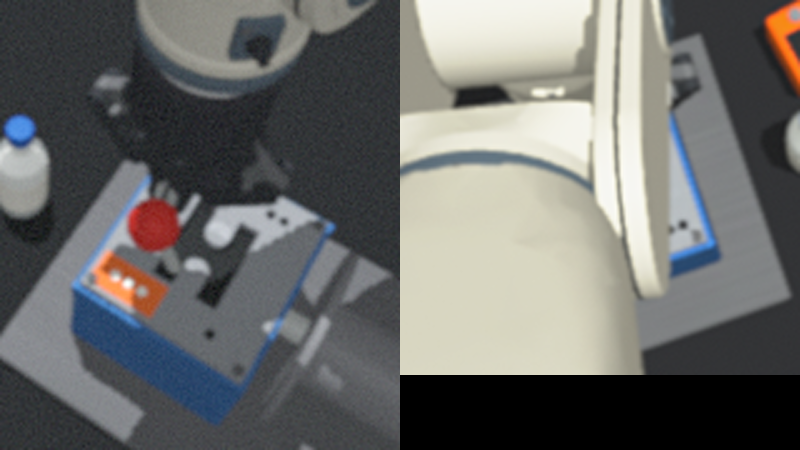

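Call:
arm_command([
  {"translation":[0.0026,0.0007,0],"twist":[0,0,0],"jaw":255},
  {"translation":[0.0026,0.0007,0],"twist":[0,0,0],"jaw":255},
  {"translation":[0.0026,0.0007,0],"twist":[0,0,0],"jaw":255},
  {"translation":[0,0,0],"twist":[0,0,0],"jaw":255},
])

```text
time: 13.1
tool_pos: [0.6116, 0.0295, 0.1913]
ee_rot: [-0.413, 3.114, -0.0]
wrist_force: [-4.0, -1.1, -2.2]
finger_gap: 0.0003
```

Call:
arm_command([
  {"translation":[0.002,0.0005,0],"twist":[0,0,0],"jaw":255},
  {"translation":[0,0,0],"twist":[0,0,0],"jaw":255},
])

```text
time: 13.35
tool_pos: [0.613, 0.0299, 0.1913]
ee_rot: [-0.413, 3.114, -0.0]
wrist_force: [-2.9, -1.3, -2.3]
finger_gap: -0.0004
```

Call:
arm_command([
  {"translation":[0.0013,0.0004,0],"twist":[0,0,0],"jaw":255},
  {"translation":[0,0,0],"twist":[0,0,0],"jaw":255},
])

```text
time: 13.6
tool_pos: [0.614, 0.0302, 0.1913]
ee_rot: [-0.413, 3.114, -0.0]
wrist_force: [-2.2, -0.7, -3.3]
finger_gap: 0.0001
```

Finger at about +23; the stop has not been felt yet. I'll go on in 1 mm steps.

Call:
arm_command([
  {"translation":[0.0013,0.0004,0],"twist":[0,0,0],"jaw":255},
  {"translation":[0,0,0],"twist":[0,0,0],"jaw":255},
])

```text
time: 13.85
tool_pos: [0.615, 0.0305, 0.1913]
ee_rot: [-0.413, 3.114, -0.0]
wrist_force: [-2.9, -1.2, -2.7]
finger_gap: 0.0002
```

Call:
arm_command([
  {"translation":[0.0013,0.0003,0],"twist":[0,0,0],"jaw":255},
  {"translation":[0,0,0],"twist":[0,0,0],"jaw":255},
])

```text
time: 14.1
tool_pos: [0.616, 0.0307, 0.1913]
ee_rot: [-0.413, 3.114, -0.0]
wrist_force: [-3.0, -1.3, -3.2]
finger_gap: -0.0001
```

```bash
python3 look.py v13
```

```text
t 14.1 tcp [0.616  0.0307 0.1913] winder [ 25.2 -33. ] F [-3.  -1.3 -3.2] [-0.413  3.114 -0.   ]
scene (297.71697998046875, 245.8773651123047) 10.766093254089355 310 onplane .2 [ 56.4 -28.5]
```

Call:
arm_command([
  {"translation":[0.0013,0.0003,0],"twist":[0,0,0],"jaw":255},
  {"translation":[0,0,0],"twist":[0,0,0],"jaw":255},
])

```text
time: 14.45
tool_pos: [0.6169, 0.0309, 0.1913]
ee_rot: [-0.412, 3.114, -0.0]
wrist_force: [-3.4, -1.2, -2.9]
finger_gap: -0.0002
```

Call:
arm_command([
  {"translation":[0.0013,0.0004,0],"twist":[0,0,0],"jaw":255},
  {"translation":[0,0,0],"twist":[0,0,0],"jaw":255},
])

```text
time: 14.7
tool_pos: [0.6179, 0.0312, 0.1913]
ee_rot: [-0.413, 3.114, -0.0]
wrist_force: [-2.5, -1.4, -2.8]
finger_gap: 0.0003
```

Call:
arm_command([
  {"translation":[0.0013,0.0003,0],"twist":[0,0,0],"jaw":255},
  {"translation":[0,0,0],"twist":[0,0,0],"jaw":255},
])

```text
time: 14.95
tool_pos: [0.6186, 0.0314, 0.1912]
ee_rot: [0.413, -3.114, -0.0]
wrist_force: [-3.7, -1.7, -3.4]
finger_gap: -0.0002
```

```bash
python3 look.py v14
```

```text
t 14.95 tcp [0.6186 0.0314 0.1912] winder [ 28. -33.] F [-3.7 -1.7 -3.4] [ 0.413 -3.114 -0.   ]
scene (297.43548583984375, 247.46774291992188) 10.629731178283691 318 onplane .2 [ 58.9 -27.5]
```

View pics/v14.png

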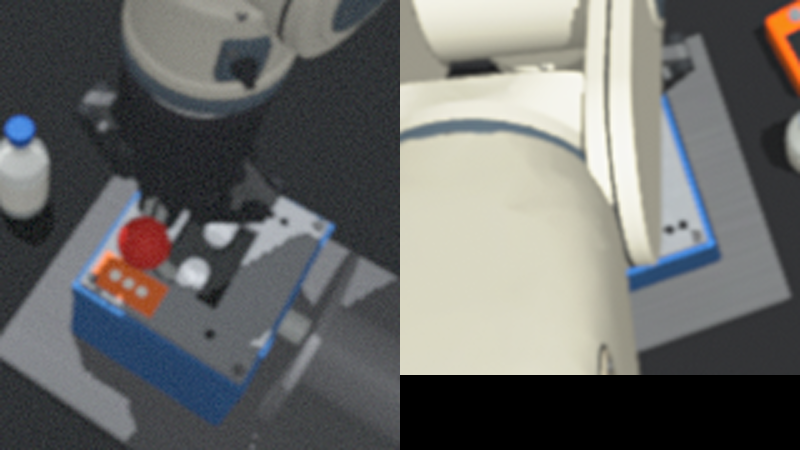

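Call:
arm_command([
  {"translation":[0.0013,0.0003,0],"twist":[0,0,0],"jaw":255},
  {"translation":[0,0,0],"twist":[0,0,0],"jaw":255},
])

```text
time: 15.3
tool_pos: [0.6194, 0.0317, 0.191]
ee_rot: [0.413, -3.113, -0.0]
wrist_force: [-4.1, -0.8, -4.0]
finger_gap: -0.0001
```

Call:
arm_command([
  {"translation":[0.001,0.0003,0],"twist":[0,0,0],"jaw":255},
  {"translation":[0,0,0],"twist":[0,0,0],"jaw":255},
])

```text
time: 15.55
tool_pos: [0.62, 0.0319, 0.1909]
ee_rot: [0.412, -3.113, -0.0]
wrist_force: [-5.1, -1.9, -4.1]
finger_gap: -0.0
```

Call:
arm_command([
  {"translation":[0.001,0.0003,0],"twist":[0,0,0],"jaw":255},
  {"translation":[0,0,0],"twist":[0,0,0],"jaw":255},
])

```text
time: 15.8
tool_pos: [0.6205, 0.0321, 0.1908]
ee_rot: [0.412, -3.112, -0.0]
wrist_force: [-5.0, -1.2, -3.9]
finger_gap: -0.0003
```

Call:
arm_command([
  {"translation":[0.001,0.0003,0],"twist":[0,0,0],"jaw":255},
  {"translation":[0,0,0],"twist":[0,0,0],"jaw":255},
  {"translation":[0,0,0],"twist":[0,0,0],"jaw":255},
])

```text
time: 16.18
tool_pos: [0.621, 0.0322, 0.1907]
ee_rot: [0.412, -3.112, -0.0]
wrist_force: [-5.9, -2.3, -3.7]
finger_gap: -0.0001
```

```bash
python3 look.py v15
```

```text
t 16.175 tcp [0.621  0.0322 0.1907] winder [ 30.5 -32.8] F [-5.9 -2.3 -3.7] [ 0.412 -3.112 -0.   ]
scene (296.8953552246094, 247.7093048095703) 10.746760368347168 309 onplane .2 [ 59.7 -28. ]
```

Call:
arm_command([
  {"translation":[0.0013,0.0004,0],"twist":[0,0,0],"jaw":255},
  {"translation":[0.0013,0.0003,0],"twist":[0,0,0],"jaw":255},
  {"translation":[0,0,0],"twist":[0,0,0],"jaw":255},
])

```text
time: 16.65
tool_pos: [0.6224, 0.0327, 0.1904]
ee_rot: [0.412, -3.11, -0.0]
wrist_force: [-7.6, -1.4, -5.0]
finger_gap: -0.0004
```

Call:
arm_command([
  {"translation":[0.0013,0.0004,0],"twist":[0,0,0],"jaw":255},
  {"translation":[0.0013,0.0003,0],"twist":[0,0,0],"jaw":255},
  {"translation":[0,0,0],"twist":[0,0,0],"jaw":255},
])

```text
time: 17.02
tool_pos: [0.6238, 0.0331, 0.1901]
ee_rot: [0.412, -3.109, -0.0]
wrist_force: [-9.2, -2.5, -4.6]
finger_gap: 0.0001
```

```bash
python3 look.py v16
```

```text
t 17.025 tcp [0.6238 0.0331 0.1901] winder [ 33.4 -32.7] F [-9.2 -2.5 -4.6] [ 0.412 -3.109 -0.   ]
scene (296.56036376953125, 248.59811401367188) 10.712479591369629 307 onplane .2 [ 61.3 -27.7]
```

View pics/v16.png

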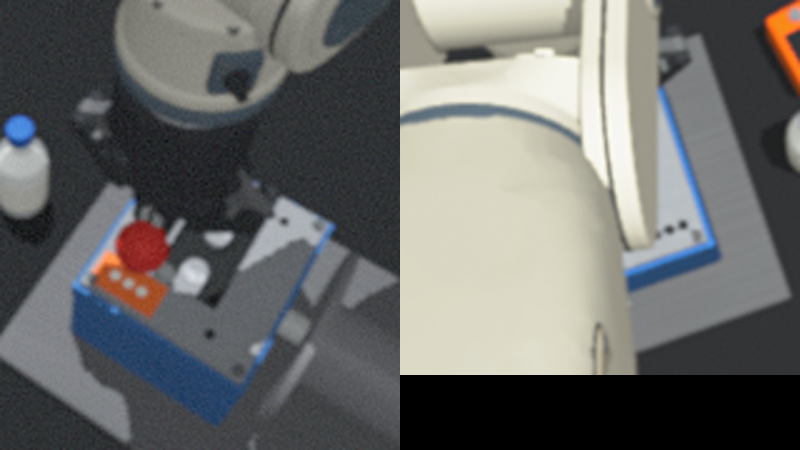

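Call:
arm_command([
  {"translation":[-0.0129,-0.0035,0],"twist":[0,0,0],"jaw":255},
  {"translation":[-0.0386,-0.0104,0],"twist":[0,0,0],"jaw":255},
  {"translation":[-0.03,-0.008,0.03],"twist":[0,0,0],"jaw":255},
  {"translation":[0,0,0.06],"twist":[0,0,0],"jaw":255},
  {"translation":[0,0,0.06],"twist":[0,0,0],"jaw":255},
  {"translation":[-0.03,0.05,0],"twist":[0,0,0],"jaw":255},
  {"translation":[-0.03,0.06,0],"twist":[0,0,0],"jaw":255},
  {"translation":[-0.03,0.06,0],"twist":[0,0,0],"jaw":255},
  {"translation":[-0.03,0.06,0],"twist":[0,0,0],"jaw":255},
  {"translation":[-0.03,0.06,0],"twist":[0,0,0],"jaw":255},
])

```text
time: 18.38
tool_pos: [0.453, 0.2368, 0.3056]
ee_rot: [-0.412, 3.109, 0.004]
wrist_force: [1.2, 0.1, 0.1]
finger_gap: -0.0001
```

Call:
arm_command([
  {"translation":[-0.03,0.06,0],"twist":[0,0,0],"jaw":255},
  {"translation":[-0.03,0.06,0],"twist":[0,0,0],"jaw":255},
  {"translation":[-0.03,0.06,0],"twist":[0,0,0],"jaw":255},
  {"translation":[-0.03,0.06,0],"twist":[0,0,0],"jaw":255},
  {"translation":[0,0,0],"twist":[0,0,0],"jaw":255},
])

```text
time: 19.0
tool_pos: [0.3618, 0.4184, 0.3053]
ee_rot: [-0.418, 3.11, 0.007]
wrist_force: [0.4, -0.2, 0.2]
finger_gap: -0.0001
```

```bash
python3 look.py v17
```

```text
t 19.0 tcp [0.3618 0.4184 0.3053] winder [-119.2  407.5] F [ 0.4 -0.2  0.2] [-0.418  3.11   0.007]
scene (297.46295166015625, 247.3148193359375) 10.559402465820312 319 onplane .2 [ 58.7 -27.6]
top (169.3085174560547, 170.8829803466797) 10.54999828338623 293 onplane .2 [ 49.6 -30.9]
ball [0.6423 0.0413 0.1906] err 0.0007 winder [ 53.4 -29.6]
```

View pics/v17.png

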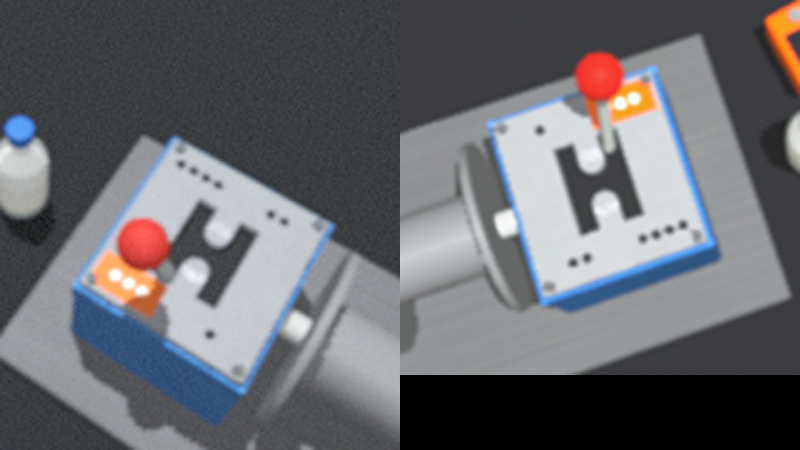

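```bash
python3 - <<'E'
from cell import robot
from h import *
for n in("scene","top"):
    a=dict(np.load(f"{n}0.npz"));s=robot.snapshot(n)
    for nm,lo,hi in(("ball",(0,180,90),(4,255,255)),("meter",(6,180,120),(15,255,255)),("cap",(100,150,50),(120,255,255)),("driver",(22,150,100),(32,255,255))):
        f=lambda x:[(q[1],q[0][4]) for q in blobs(x,lo,hi,60) if q[0][4]<700]
        print(n,nm,f(a),f(s))
print(robot.get_state()["wrist_force"],robot.finish_job())
E
```

```text
scene ball [([355.91, 231.26], 128)] [([296.99, 250.61], 121)]
scene meter [([217.46, 256.38], 282)] [([217.28, 256.61], 283)]
scene cap [([247.55, 201.33], 109), ([431.84, 328.67], 346)] [([247.52, 201.26], 111), ([432.33, 328.82], 354)]
scene driver [([209.97, 194.94], 125)] [([210.37, 194.27], 122)]
top ball [([146.82, 224.48], 246)] [([169.21, 169.9], 259)]
top meter [([253.35, 160.42], 390)] [([253.23, 160.46], 392)]
top cap [([186.68, 244.04], 522), ([255.54, 187.47], 87), ([58.44, 251.68], 342)] [([186.66, 244.03], 523), ([255.54, 187.47], 87), ([58.43, 251.67], 341)]
top driver [([316.77, 188.41], 644)] [([316.77, 188.43], 645)]
the job is handed in; nothing more can be done
[-0.74006587 -0.43344778 -0.58302135] None
```

The gear lever is in third, and the job was handed in at about 19 s of the 61 s allowed. I pushed it only with the outside of the shut fingers: forward to neutral, across to the right, then forward to the stop. It never went towards fourth.

**Forces:** the push was about 2 to 5 N along the way. It rose to about 9 N against the forward stop, where I ended the push.

**Last checks, with the arm clear of the winder:**
- **Lever:** the two views put the ball at x = +53 mm and y = -30 mm from the gate centre. Third is +52 mm, and the right slot allows y from about -28 to -35 mm. On a single view, x differed by several millimetres (59 mm in one, 50 mm in the other). That fits the roughly 2 mm calibration error and my assuming the ball stood higher than it does when tilted.
- **Settling:** the ball moved back by about one pixel (roughly 2 mm) when I withdrew the fingers. It stopped where the resistance had first begun to rise, so I take that as the stop.
- **Bottle, meter and screwdriver:** their positions in the images are unchanged, to within 0.2 pixel in the top view and 0.8 pixel in the scene view.

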